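Press the lid onto a noodle tub and ease the sprung press back up

TASK

At the lid press with the red knob, push the knob straight down to its stop so that the loose lid is seated fully on the noodle tub beneath it. Then keep contact with the knob and let the spring raise it slowly, over a second or more, all the way back to the top: it must never snap up on its own. Leave the press with the blue knob alone.

Things in the scene. Friction and masses are not known exactly. Their poses are not given: they have to be found in the camera images.
- red_knob_top (a point): Centre of the flat top of the target press's round red knob (56 mm diameter, 26 mm tall, flat over 44 mm, on an upright 14 mm rod), z up; moves with the knob, 250 mm above the table when up. The knob is the highest part of a fixed two-post frame (150 x 190 mm); the grey crossbar's top is 49 mm below the raised knob's underside. A kraft tub with a loose white lid stands under the platen.
- red_press (a joint): Travel in m of the red knob and the platen under it: 0 = fully up, 0.041 = fully down at the hard stop; rising is negative velocity. Pushing on against the stop with 15 to 25 N does no harm. A spring pushes up with about 5 N at the top, 10 N at the bottom. It moves 0.3 kg with hardly any damping: let go while down, it snaps up at about 1 m/s.
- red_lid (a joint): How far, in m, the lid of the tub under the red press has been pushed down: 0 to 0.003 at the start (standing proud), 0.012 = fully seated. The platen meets the lid after 29 to 32 mm of knob travel and seats it during the rest, for about 3 N more (13 N in all at the bottom); the lid stays where it was pushed to.
- blue_press (a joint): Travel of the blue knob, in m, of a second press that is the same but for the knob's colour, with a tub and loose lid of its own (0 = up, 0.041 = fully down). Not to be used. It stands beside the red press, on the left or on the right.
Mind the look-alikes: they are no part of the job. Leave any purple look-alike of the part that bears blue_press alone.

How it is judged (in metres and radians):
On the way:
1. the red knob is pressed down to its stop (within 5 mm) and the lid under it is seated (within 4 mm) (value of joint red_press above 0.036 m and value of joint red_lid above 0.008 m), for 0.1 s.
At the end, for the whole second after the job is handed in: The red knob is back at the top (within 3 mm), the lid under it is seated on its tub (pushed down to within 4 mm of fully home), and the blue knob is up (within 5 mm) (value of joint red_press below 0.003 m and value of joint red_lid above 0.008 m and value of joint blue_press below 0.005 m); the robot touches nothing.
It fails at once if the red knob snaps up: it rises faster than 0.12 m/s (velocity of joint red_press below -0.12 m/s).
It fails at once if the blue knob is pressed by more than 8 mm (value of joint blue_press above 0.008 m).
It also fails if it takes over 29 s, if anything falls off the work surface, if the arm or the gripper's body presses on something with over 40 N, if the wrist force passes 120 N, or if a joint passes its speed limit or range.

ROBOT

A 6-joint arm with a two-finger parallel gripper is mounted at the origin on the work surface. World frame = base frame: x ahead of the robot, y to its left, z up, the work surface at z = 0. Lengths are in mm, angles in rad, forces in N, time in s.
With the tool pointing down it reaches from about 350 to 875 mm from the base axis. Payload 4.2 kg.
Tool frame: the origin (TCP) lies midway between the tips of the shut fingers; the grasp point (between the pads) lies 19 mm behind it (arm.tcp_to_grasp is the distance from the TCP to the grasp point, in mm); z points along the fingers, y is the line along which they close (so a half turn about z gives the same grasp; the last joint's range is limited). The gripper opens to 85 mm and grips with 20 to 120 N. Pads are 22 mm wide; open, the fingers measure 114 mm over their backs; the gripper's body (76 mm by 85 mm) begins 54 mm behind the grasp point. The pads swing forward as they close: fully open they stand 13 mm farther back than shut.
Start: joints at [1.57, 0.385, 0.008, 0, -1.194, -0.259], TCP at [160.523, 604.013, 231.312] pointing down, gripper open.
Joint ranges: [-3.14, 3.14], [-1.21, 2.06], [-1.07, 1.41], [-3.16, 2.05], [-2.99, -0.16], [-3.1, 3.1]. Speed limits (rad/s): [2.79, 2.79, 3.14, 3.14, 3.14, 3.14].

INTERFACE

Orientations are given as a unit quaternion [x, y, z, w].
In Python, from bench import arm gives the robot as it stands.
- The arm moves only by the tool arm_command, never from a script. Its argument "rows" is a list of rows, each a list of 2 entries, a list of its own where there are three numbers: the shift along the tool's x, y, z as a fraction of full scale, then the turn, a rotation vector about the tool's x, y, z as a fraction of full scale. In form: [[[x, y, z], [wx, wy, wz]], ...]. A call has 1 to 5 rows; each row is the pose to reach, as a shift and turn from the pose commanded when the call began, along the tool's axes at that moment, turning the shorter way round; what a row does not reach only later rows make up. Full scale, the value 1, is 0.25 m for a shift and 180 degrees for a turn. A row lasts 1/10 s, in which the tool goes at most 50 mm and 8.59 degrees, less where a joint would pass 70% of its speed; a pose out of reach is approached as far as the arm can. A call with a number of a shift or a turn outside -1 to 1 is refused whole. A call with a gripper value outside its range is refused whole. "grip" is the opening, from 0 (shut) to 1 (fully open), set as the call begins (left out, the last holds). The fingers move at their own pace and stop on an object; the grip force is fixed at half the most. Time passes only in rows, so rows that repeat a pose let the fingers close. It gives the time, the measured TCP pose, the force, the opening and the grip force at its end, in the units of the state.
- arm.read_state(): the state, without advancing time (a new reading comes with each control period).
- arm.get_image(name): name is "side" or "top"; returns (picture, depth): 420x560x3 uint8, blue, green, red; 420x560 float32, mm along the optical axis (not along the pixel's ray), 0 where there is no reading.
- arm.camera_info(name): a dict with "fx", "fy", "cx", "cy" (pixels), "extrinsics" (4x4, takes a point from camera to world coordinates). Camera axes: x right, y down, z forward; pixel columns grow to the right and rows downward; lengths in mm; the calibration is good to about 2 mm. A picture is of the moment at which its call begins. camera_info takes no time and is no camera call.
- arm.job_done(): hands the job in; it is judged then, once.
Trained networks look in the newest picture that a camera, given by its name, has taken for a name from the list of things; names that differ only in an ending like _2 or _b are one class to them, and where a whole thing is asked for, a point or a joint stands for the part that bears it (a point fixed in the world has none). Each returns a list of dicts, best first, with "score" (0 to 1); they miss things now and then, are a little off and sometimes report something else, mostly with a low value. They report only what shows in the picture. A call takes as long as a camera call. They do not tell look-alikes from the thing itself.
- arm.spot_in(camera, query): "position" ([column, row] in pixels, amid what is visible of it).
The state is a dict: "clock": time; "joints": joint angles; "joint_vel": joint speeds; "joint_efforts": joint torques, N m; "position": TCP position; "ee_rot": TCP orientation; "contact_force": force on the tool from outside, world axes, zero at the start; "wrist_torque": the same for the moment, N m; "gripper_width": finger opening in mm; "grasp_force": force on a finger pad.
Only numpy, scipy, OpenCV 4.12 (cv2) and the standard library are available. Lean on these libraries where they do the work, as an engineer would, in place of code of your own. Each camera call takes 0.05 s, during which the arm holds its last target. There are 200 camera calls.

## Working session

There is one attempt and no reset: what is moved stays moved. The work goes in short steps, Python scripts to look and compute and a tool call to move; the robot and the scene stay as the last step left them, time stands still between calls to the robot, and variables do not carry over. Pictures are saved under pics/ and viewed, at most 10 in all, crops included, and the job is handed in when it is done.

Besides the shell and the picture viewer there is one more tool, called as name(argument=value, ...), one argument or row to a line, values as JSON. arm_command: Moves the arm, as the interface text tells. Shift numbers are shares of 0.25 m and turn numbers shares of 180 degrees, none past 1 either way. Its arguments: {"type":"object","properties":{"rows":{"type":"array","items":{"type":"array"}},"grip":{"type":"number"}},"required":["rows"]}

```bash
mkdir -p pics; cat > h.py <<'E'
from bench import arm
import numpy as np, cv2
def px2w(cam,depth,u,v,r=2):
    c=arm.camera_info(cam); E=np.array(c["extrinsics"])
    p=depth[int(v)-r:int(v)+r+1,int(u)-r:int(u)+r+1]; d=np.median(p[p>0])
    return (E@[(u-c["cx"])/c["fx"]*d,(v-c["cy"])/c["fy"]*d,d,1])[:3]
E
python3 - <<'E'
from h import *
ims=[]
for n in ("side","top"):
    im,d=arm.get_image(n); ims.append(im); np.save(f"{n}.npy",d); cv2.imwrite(f"pics/{n}0.png",im)
    for q in ("red_knob_top","blue_press"):
        for s in arm.spot_in(n,q): 
            print(n,q,s,px2w(n,d,*s["position"]).round(1))
s=arm.read_state(); print(s)
E
```

```text
side red_knob_top {'position': [269.8, 136.3], 'score': 0.92} [498.7 215.2 207.5]
side blue_press {'position': [358.3, 230.7], 'score': 0.68} [ 551.8 -162.5  202.6]
top red_knob_top {'position': [165.2, 174.3], 'score': 0.92} [491.1 210.2 251. ]
top blue_press {'position': [358.8, 137.7], 'score': 0.97} [ 553.4 -158.3  251.1]
top blue_press {'position': [164.1, 293.2], 'score': 0.8} [271.7 211.1 251.1]
{'clock': 0.3, 'joints': array([ 1.56960278e+00,  3.85002721e-01,  7.50084041e-03, -1.39670600e-04,
       -1.19397002e+00, -2.58576206e-01]), 'joint_vel': array([ 4.75694726e-05, -3.64581324e-03,  3.22643778e-03, -6.74092698e-04,
        4.52756012e-04, -1.28717783e-03]), 'joint_efforts': array([ 4.71967778e-04, -3.91658342e+01,  1.88241220e+01,  4.18204084e+00,
       -2.55371182e-03, -1.73657675e-06]), 'position': array([160.48217921, 603.85468727, 230.95195326]), 'ee_rot': array([ 9.91573421e-01, -1.29545485e-01, -2.10398207e-05,  3.43323755e-04]), 'contact_force': array([-0.20696056,  0.05773358,  0.02683415]), 'wrist_torque': array([ 0.00808457, -0.05152492,  0.01531145]), 'grasp_force': 0.0, 'gripper_width': 85.19407370821418}
```

View pics/top0.png

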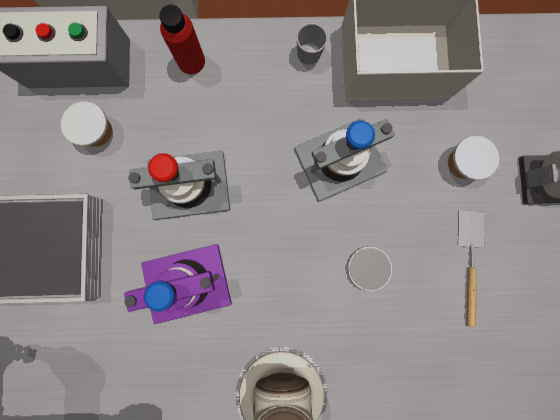

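View pics/side0.png

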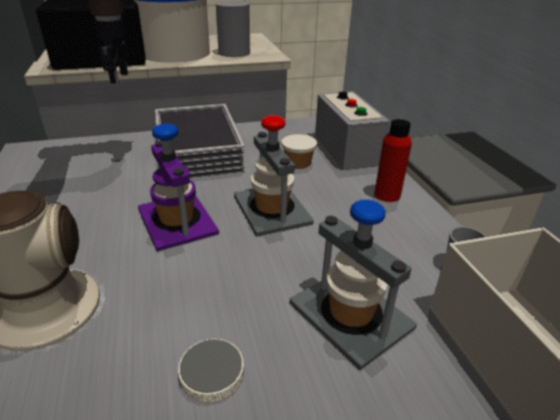

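The top view shows the red knob at about (163,167) and the blue knob at (361,134). The purple look-alike's knob is at (160,296). I'll refine the red knob's centre from its colour and depth.

```bash
python3 - <<'E'
from h import *
from scipy.spatial.transform import Rotation as R
im=cv2.imread("pics/top0.png").astype(int); d=np.load("top.npy")
c=arm.camera_info("top");E=np.array(c["extrinsics"])
m=(im[...,2]>110)&(im[...,1]<70)&(im[...,0]<70); m[:120]=0;m[220:]=0;m[:,230:]=0
v,u=np.nonzero(m); z=d[v,u]
P=(E@np.c_[(u-c["cx"])/c["fx"]*z,(v-c["cy"])/c["fy"]*z,z,np.ones_like(z)].T)[:3].T
t=P[P[:,2]>244]; print(len(P),len(t),t.mean(0),t.min(0),t.max(0))
k=cv2.minEnclosingCircle(t[:,:2].astype(np.float32)); print(k)
s=arm.read_state(); Rm=R.from_quat(s["ee_rot"]); print(Rm.as_matrix().round(4))
for tgt in ([k[0][0],k[0][1],290],):
    print(Rm.inv().apply(np.array(tgt)-s["position"]))
E
```

```text
641 629 [504.84740789 215.60475942 252.43850263] [357.75495285  10.95359355 244.10650679] [ 531.19182718  244.39654106 1000.6308494 ]
((438.94866943359375, 125.66739654541016), 140.540771484375)
[[ 9.664e-01 -2.569e-01 -1.000e-04]
 [-2.569e-01 -9.664e-01 -7.000e-04]
 [ 0.000e+00  7.000e-04 -1.000e+00]]
[391.97282418 390.63760723 -58.76144941]
```

```bash
python3 - <<'E'
from h import *
from scipy.spatial.transform import Rotation as R
im=cv2.imread("pics/top0.png").astype(int); d=np.load("top.npy")
c=arm.camera_info("top");E=np.array(c["extrinsics"])
m=(im[...,2]>110)&(im[...,1]<70)&(im[...,0]<70); m[:120]=0;m[220:]=0;m[:,230:]=0
v,u=np.nonzero(m); z=d[v,u]
P=(E@np.c_[(u-c["cx"])/c["fx"]*z,(v-c["cy"])/c["fy"]*z,z,np.ones_like(z)].T)[:3].T
t=P[(P[:,2]>246)&(P[:,2]<256)]
k=cv2.minEnclosingCircle(t[:,:2].astype(np.float32)); print(len(t),t.mean(0),k,t.min(0),t.max(0))
s=arm.read_state(); Rm=R.from_quat(s["ee_rot"])
x,y=t[:,:2].mean(0); print((Rm.inv().apply(np.array([x,y,285])-s["position"])/250).round(4))
E
```

```text
595 [505.71998686 216.72233202 250.31280801] ((505.77777099609375, 217.4879913330078), 27.0267333984375) [479.25809959 191.09103232 246.03340044] [530.89683336 243.66764004 254.82967706]
[ 1.7324  1.1419 -0.2153]
```

arm_command(
  rows=[
    [[0.14, 0.09, -0.08], [0, 0, 0]],
    [[0.29, 0.19, -0.16], [0, 0, 0]],
    [[0.44, 0.29, -0.215], [0, 0, 0]],
    [[0.59, 0.39, -0.215], [0, 0, 0]],
    [[0.74, 0.49, -0.215], [0, 0, 0]],
  ],
  grip=0,
)

```text
clock: 0.8
position: [308.7, 436.8, 285.9]
ee_rot: [0.992, -0.129, 0.0, -0.001]
contact_force: [1.3, 1.0, 0.1]
gripper_width: 12.3
grasp_force: 0.0
```

arm_command(
  rows=[
    [[0.15, 0.1, 0], [0, 0, 0]],
    [[0.3, 0.2, 0], [0, 0, 0]],
    [[0.45, 0.3, 0], [0, 0, 0]],
    [[0.6, 0.4, 0], [0, 0, 0]],
    [[0.74, 0.49, 0], [0, 0, 0]],
  ],
)

```text
clock: 1.3
position: [456.1, 270.5, 285.3]
ee_rot: [0.992, -0.13, 0.0, -0.0]
contact_force: [0.5, 1.0, -0.0]
gripper_width: -0.2
grasp_force: 0.0
```

```bash
cat > off.py <<'E'
from h import *
from scipy.spatial.transform import Rotation as R
s=arm.read_state(); Rm=R.from_quat(s["ee_rot"])
print(s["clock"],s["position"],s["contact_force"],s["gripper_width"],Rm.as_matrix()[:,2])
print((Rm.inv().apply(np.array([505.7,217,270])-s["position"])/250).round(4))
E
python3 off.py
```

```text
1.3 [456.09967377 270.45359507 285.32526655] [ 0.45063829  1.04722523 -0.04543139] -0.22977738694476801 [ 3.33278709e-04  4.03562996e-04 -9.99999863e-01]
[0.2467 0.1557 0.0613]
```

arm_command(
  rows=[
    [[0.14, 0.09, 0.02], [0, 0, 0]],
    [[0.22, 0.14, 0.04], [0, 0, 0]],
    [[0.25, 0.16, 0.06], [0, 0, 0]],
    [[0.25, 0.16, 0.06], [0, 0, 0]],
    [[0.25, 0.16, 0.06], [0, 0, 0]],
  ],
)

```text
clock: 1.8
position: [504.9, 217.9, 270.1]
ee_rot: [0.992, -0.129, -0.0, 0.0]
contact_force: [0.2, 0.3, -0.0]
gripper_width: 0.3
grasp_force: 0.0
```

```bash
python3 off.py; python3 - <<'E'
from h import *
im,d=arm.get_image("side"); cv2.imwrite("pics/side1.png",cv2.resize(im[60:260,180:400],None,fx=3,fy=3))
E
```

```text
1.8 [504.92308598 217.91407039 270.0505039 ] [ 0.17389836  0.341075   -0.02727884] 0.3199784223655705 [-1.71882075e-04 -3.43634952e-05 -9.99999985e-01]
[0.0039 0.0027 0.0002]
```

View pics/side1.png

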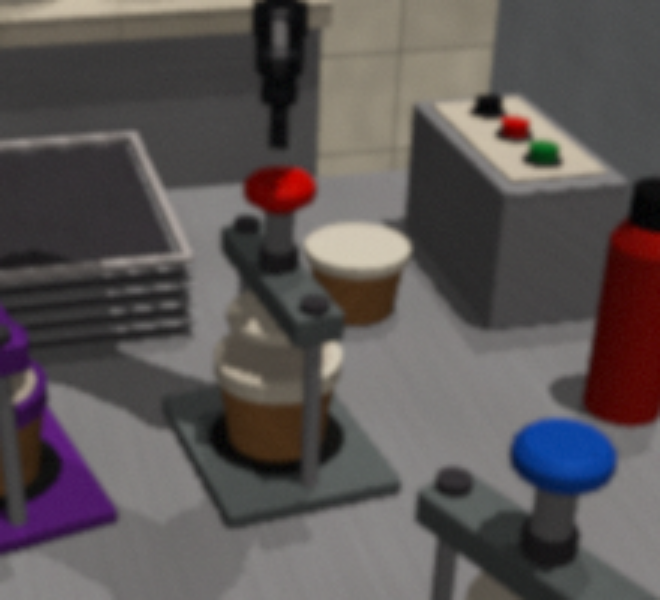

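The shut fingers hang centred over the red knob, with the tip at crop (278,145) and the knob at (280,188). Pressing now.

arm_command(
  rows=[
    [[0, 0, 0.04], [0, 0, 0]],
    [[0, 0, 0.06], [0, 0, 0]],
    [[0, 0, 0.08], [0, 0, 0]],
    [[0, 0, 0.1], [0, 0, 0]],
    [[0, 0, 0.12], [0, 0, 0]],
  ],
)

```text
clock: 2.35
position: [504.7, 217.9, 240.6]
ee_rot: [0.992, -0.129, -0.0, -0.0]
contact_force: [-3.9, 1.5, 6.7]
gripper_width: 0.3
grasp_force: 3.1
```

arm_command(
  rows=[
    [[0, 0, 0.02], [0, 0, 0]],
    [[0, 0, 0.04], [0, 0, 0]],
    [[0, 0, 0.06], [0, 0, 0]],
    [[0, 0, 0.08], [0, 0, 0]],
    [[0, 0, 0.1], [0, 0, 0]],
  ],
)

```text
clock: 2.85
position: [504.8, 217.9, 216.8]
ee_rot: [0.992, -0.129, 0.0, -0.0]
contact_force: [-7.6, 1.0, 12.3]
gripper_width: 0.1
grasp_force: 6.0
```

arm_command(
  rows=[
    [[0, 0, 0.01], [0, 0, 0]],
    [[0, 0, 0.02], [0, 0, 0]],
    [[0, 0, 0.028], [0, 0, 0]],
    [[0, 0, 0.032], [0, 0, 0]],
    [[0, 0, 0.032], [0, 0, 0]],
  ],
)

```text
clock: 3.35
position: [504.8, 217.9, 209.3]
ee_rot: [0.992, -0.129, 0.0, -0.0]
contact_force: [-6.7, 0.7, 10.7]
gripper_width: -0.3
grasp_force: 5.7
```

arm_command(
  rows=[
    [[0, 0, 0.004], [0, 0, 0]],
    [[0, 0, 0.006], [0, 0, 0]],
    [[0, 0, 0.006], [0, 0, 0]],
  ],
)

```text
clock: 3.65
position: [504.8, 217.9, 209.0]
ee_rot: [0.992, -0.129, 0.001, -0.0]
contact_force: [-9.6, 0.0, 16.1]
gripper_width: 0.2
grasp_force: 8.2
```

arm_command(
  rows=[
    [[0, 0, -0.004], [0, 0, 0]],
    [[0, 0, -0.01], [0, 0, 0]],
    [[0, 0, -0.018], [0, 0, 0]],
    [[0, 0, -0.026], [0, 0, 0]],
    [[0, 0, -0.034], [0, 0, 0]],
  ],
)

```text
clock: 4.15
position: [504.8, 217.9, 215.9]
ee_rot: [0.992, -0.129, 0.0, -0.0]
contact_force: [-6.1, 0.9, 9.7]
gripper_width: 0.0
grasp_force: 4.6
```

arm_command(
  rows=[
    [[0, 0, -0.008], [0, 0, 0]],
    [[0, 0, -0.016], [0, 0, 0]],
    [[0, 0, -0.024], [0, 0, 0]],
    [[0, 0, -0.032], [0, 0, 0]],
    [[0, 0, -0.04], [0, 0, 0]],
  ],
)

```text
clock: 4.65
position: [504.8, 217.9, 225.6]
ee_rot: [0.992, -0.129, 0.0, -0.0]
contact_force: [-5.8, 2.2, 8.5]
gripper_width: -0.1
grasp_force: 4.0
```

arm_command(
  rows=[
    [[0, 0, -0.008], [0, 0, 0]],
    [[0, 0, -0.016], [0, 0, 0]],
    [[0, 0, -0.024], [0, 0, 0]],
    [[0, 0, -0.032], [0, 0, 0]],
    [[0, 0, -0.04], [0, 0, 0]],
  ],
)

```text
clock: 5.15
position: [504.7, 217.9, 235.3]
ee_rot: [0.992, -0.129, -0.0, -0.0]
contact_force: [-4.1, 1.8, 6.6]
gripper_width: 0.1
grasp_force: 3.4
```

arm_command(
  rows=[
    [[0, 0, -0.008], [0, 0, 0]],
    [[0, 0, -0.016], [0, 0, 0]],
    [[0, 0, -0.024], [0, 0, 0]],
    [[0, 0, -0.032], [0, 0, 0]],
    [[0, 0, -0.04], [0, 0, 0]],
  ],
)

```text
clock: 5.65
position: [504.7, 217.9, 245.0]
ee_rot: [0.992, -0.129, -0.0, -0.0]
contact_force: [-4.8, 1.2, 4.6]
gripper_width: 0.1
grasp_force: 2.8
```

arm_command(
  rows=[
    [[0, 0, -0.008], [0, 0, 0]],
    [[0, 0, -0.016], [0, 0, 0]],
    [[0, 0, -0.024], [0, 0, 0]],
    [[0, 0, -0.032], [0, 0, 0]],
    [[0, 0, -0.04], [0, 0, 0]],
  ],
)

```text
clock: 6.15
position: [505.3, 217.4, 253.7]
ee_rot: [0.992, -0.13, -0.0, 0.0]
contact_force: [-0.0, -0.3, 0.9]
gripper_width: 0.4
grasp_force: 0.0
```

arm_command(
  rows=[
    [[0, 0, -0.02], [0, 0, 0]],
    [[0, 0, -0.06], [0, 0, 0]],
    [[0, 0, -0.12], [0, 0, 0]],
    [[0, 0, -0.16], [0, 0, 0]],
    [[0, 0, -0.16], [0, 0, 0]],
  ],
)

```text
clock: 6.65
position: [506.2, 217.9, 296.2]
ee_rot: [0.992, -0.129, 0.002, -0.001]
contact_force: [-0.9, -0.2, 0.2]
gripper_width: 0.5
grasp_force: 0.0
```

```bash
python3 off.py; python3 - <<'E'
from h import *
im,d=arm.get_image("side"); cv2.imwrite("pics/side2.png",cv2.resize(im[60:260,180:400],None,fx=3,fy=3))
E
```

```text
6.65 [506.15191452 217.91193079 296.24355131] [-0.85331729 -0.16829387  0.21768156] 0.45285641900793466 [ 0.0035954   0.00225856 -0.99999099]
[-0.0011  0.0043  0.105 ]
```

View pics/side2.png

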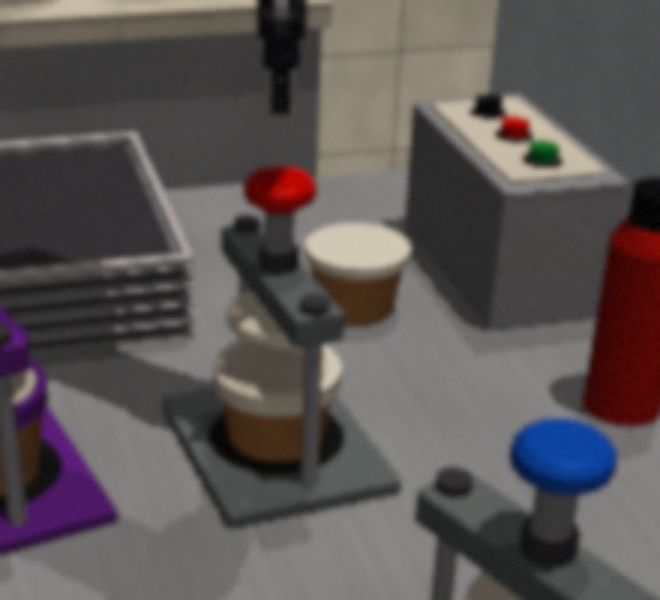

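The red knob is back at the top at crop (280,188), the same place as before. The lid at (278,375) sits lower on its tub, and the gripper is clear of everything.

```bash
python3 -c "
from bench import arm
print(arm.job_done())"
```

```text
the job is handed in; nothing more can be done
None
```

I pressed the red knob to its stop, which seated the lid, then let it rise slowly (about 2 s) to the top with the fingers on it. I left the blue and purple presses alone and handed the job in at about 7 s; no verdict was returned.

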